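# Unclip the seasoning tray and bring it to the slate

## Robot

A 6-joint arm with a two-finger parallel gripper is mounted at the origin on the work surface. World frame = base frame: x ahead of the robot, y to its left, z up, the work surface at z = 0. Lengths are in m, angles in degrees, forces in N, time in s.
With the tool pointing down it reaches from about 0.4 to 0.825 m from the base axis. Payload 7 kg.
Tool frame: the origin (TCP) lies on the centre line of the jaws, within the pads' length; the fingertips stand 19 mm ahead of it and the grasp point (between the pads) is the TCP; z points along the fingers, y is the line along which they close (so a half turn about z gives the same grasp; the last joint's range is limited). The gripper opens to 88 mm and grips with 3 to 60 N. Pads are 19 mm wide; open, the fingers measure 130 mm over their backs; the gripper's body (78 mm by 193 mm) begins 47 mm behind the grasp point.
Start: joints at [82.741, 20.546, 0.682, 0, -70.136, -16.507], TCP at [0.272, 0.618, 0.246] pointing down, gripper open.
Joint ranges: [-176.03, 176.03], [-82.01, 121.73], [-58.28, 71.71], [-173.87, 95.51], [-174.79, -0.11], [-173.66, 173.66]. Speed limits (degrees/s): [136.94, 136.94, 172.46, 180, 180, 180].

## Interface

Orientations are given as [roll, pitch, yaw] about the fixed x, y, z axes, in that order (R = Rz(yaw) Ry(pitch) Rx(roll)).
In Python, from plant import ctrl gives the robot as it stands.
- The arm moves only by the tool move_arm, never from a script. Its argument "motion" is a list of rows, each a list of 3 entries, a list of its own where there are three numbers: the shift along the tool's x, y, z in mm, then the turn, a rotation vector about the tool's x, y, z in degrees, then the closure, from 0 (fully open) to 1 (shut). A call has 1 to 10 rows; each row is the pose to reach, as a shift and turn from the pose commanded when the call began, along the tool's axes at that moment; what a row does not reach only later rows make up. A row lasts 1/12 s, in which the tool goes at most 41.7 mm and 7.16 degrees, less where a joint would pass 70% of its speed; a pose out of reach is approached as far as the arm can. A call with a gripper value outside its range is refused whole. The fingers move at their own pace and stop on an object; the grip force is fixed at half the most. Time passes only in rows, so rows that repeat a pose let the fingers close. It gives the time, the measured TCP pose, the force, the opening and the grip force at its end, in the units of the state.
- ctrl.get_obs(): the state, without advancing time (a new reading comes with each control period).
- ctrl.snapshot(name): name is "scene" or "side" or "wrist"; returns a dict with "color" (420x560x3 uint8, blue, green, red), "camera_matrix" (3x3 intrinsics, pixels), "cam_to_world" (4x4, takes a point from camera to world coordinates). Camera axes: x right, y up, looking along -z (the intrinsics and any distortion apply to the point x, -y, -z); pixel columns grow to the right and rows downward; lengths in m; the calibration is good to about 2 mm. A picture is of the moment at which its call begins. There is no depth.
- ctrl.close_job(): hands the job in; it is judged then, once.
The state is a dict: "clock": time; "joint_pos": joint angles; "qvel": joint speeds; "tau": joint torques, N m; "tool_pos": TCP position; "orientation": TCP orientation; "force": force on the tool from outside, world axes, zero at the start; "moment": the same for the moment, N m; "opening": finger opening in m; "gripper_force": force on a finger pad.
Only numpy, scipy, OpenCV 4.12 (cv2) and the standard library are available. Lean on these libraries where they do the work, as an engineer would, in place of code of your own. Each camera call takes 0.05 s, during which the arm holds its last target. There are 200 camera calls.

## Task

Pull the seasoning tray out from under the chopping board, where a spring catch holds it, until it is right out, and bring it to rest flat in the middle of the round slate inlay. The salt and pepper shakers must stay standing in the tray, and leave the other things on the counter where they are.

Things in the scene. Friction and masses are not known exactly. Their poses are not given: they have to be found in the camera images.
- station: Chopping board (200 mm in its x, 270 mm in y, 22 mm thick, top 68 mm above the counter) on wooden side rails, fixed to the counter. Origin: centre of its underside, at counter height; z up. Under the board, on the axis y = 0, is the tray's bay, open at the board's front edge (x = -100 mm): 125 mm wide, 82 mm deep, 46 mm high. The tray slides out towards -x.
- roller (a point): Spring-loaded steel roller under the board, in front of the tray's rear rim; this point is its axis. It holds the tray in: a straight pull towards station -x needs about 13 to 22 N over the first 6 to 14 mm, then the rim snaps past the roller and the tray slides easily on the counter (about 2 to 8 N). It is out of the bay after 82 mm.
- tray: Open aluminium tray with a red front wall: 200 mm long (its x), 120 mm wide (y), 34 mm high, 0.36 to 0.6 kg, on the counter. Origin: centre of its underside; z up. Floor and side walls 4 mm thick, rear wall at x = +100 mm with a 10 mm round rim. At the start it is home in the bay: origin at station x = -120 mm, y = 0, same yaw as the station; its front 120 mm sticks out.
- tray_front (a point): Middle of the top edge of the tray's red front wall (tray x = -94 mm, 34 mm above the counter). The wall is 12 mm thick, 120 mm long along the tray's y, and can be hooked from inside the tray or pinched from above. The inside is free from the wall (x = -88 mm) back to the shakers (x = -55 mm).
- salt: Cream salt shaker, 44 mm diameter, 60 mm high, 0.12 kg, standing loose in the tray, about 25 mm in front of the tray's centre (tray x = -17 to -33 mm) and 28 mm to one side; the inside of the tray between it and the red wall is free. Origin: centre of its underside; z up.
- pepper: Grey pepper shaker, same size, beside the salt on the other side of the tray (which is left or right varies). Origin: centre of its underside; z up.
- slate: Round dark slate, 250 mm diameter, let into the counter flush with it (nothing to catch on, no step). Origin: its centre.
- oil: Green oil bottle, 60 mm diameter, 200 mm high, bystander. Origin: centre of its underside.
- mug: Blue mug, 80 mm diameter, 90 mm high, bystander. Origin: centre of its underside.
- mill: Dark wooden mill, 56 mm diameter, 155 mm high, bystander. Origin: centre of its underside.
- jar: Red jar with brass lid, 100 mm diameter, 130 mm high, bystander. Origin: centre of its underside.
- bowl: White bowl, 100 mm diameter, 45 mm high, bystander. Origin: centre of its underside.
- spoon: Spoon lying on the counter, bystander. Origin: its middle, handle towards its -x.
There are look-alikes about, which are no part of the job. Several things have the shape of the tray; the one meant has the colours described above. What is shaped like the salt but orange is not meant.

How it is judged (in metres and radians):
On the way:
1. the tray is out of the bay (its origin more than 202 mm in front of the station's origin), both shakers standing in it (x of tray in the frame of station below -0.202 m and angle between each of salt, pepper's own z axis and vertical below 0.35 rad), for 0.1 s.
At the end, for the whole second after the job is handed in: The tray rests flat on the counter (tilt under 0.05 rad, underside within 6 mm of the counter, still), its centre within 40 mm of the slate's centre, at any yaw; both shakers stand upright (tilt under 0.2 rad) within the tray, underside less than 20 mm above the counter (horizontal distance between tray and slate below 0.04 m and angle between tray's own z axis and vertical below 0.05 rad and height (world z) of tray below 0.006 m and linear speed of tray below 0.02 m/s and angle between each of salt, pepper's own z axis and vertical below 0.2 rad and x of salt in the frame of tray between -0.1 and 0.1 m and y of salt in the frame of tray between -0.06 and 0.06 m and height (world z) of each of salt, pepper below 0.02 m and x of pepper in the frame of tray between -0.1 and 0.1 m and y of pepper in the frame of tray between -0.06 and 0.06 m); the robot touches nothing.
It fails at once if a shaker toppled (tilted over 0.6 rad) (angle between any of salt, pepper's own z axis and vertical above 0.6 rad).
It fails at once if a bystander (oil, mug, mill, jar, bowl or spoon) moved more than 30 mm (distance of any of oil, mug, mill, jar, bowl, spoon from where it was at the start of the episode above 0.03 m).
It also fails if it takes over 54 s, if anything falls off the work surface, if the arm or the gripper's body presses on something with over 40 N, if the wrist force passes 120 N, or if a joint passes its speed limit or range.

## Working session

There is one attempt and no reset: what is moved stays moved. The work goes in short steps, Python scripts to look and compute and a tool call to move; the robot and the scene stay as the last step left them, time stands still between calls to the robot, and variables do not carry over. Pictures are saved under pics/ and viewed, at most 10 in all, crops included, and the job is handed in when it is done.

Besides the shell and the picture viewer there is one more tool, called after "Request:" as name([rows], argument=value, ...), one row to a line, values as JSON. move_arm: Moves the arm, as the interface text tells. Its arguments: {"type":"object","properties":{"motion":{"type":"array"}},"required":["motion"]}

```bash
ls; mkdir -p pics; python3 - <<'E'
from plant import ctrl
import cv2,pickle,numpy as np
d={}
for n in("scene","side"):
    s=ctrl.snapshot(n);d[n]=s;cv2.imwrite(f"pics/{n}0.png",s["color"])
    print(n,np.round(s["camera_matrix"],1).tolist(),np.round(s["cam_to_world"],3).tolist(),[k for k in s])
pickle.dump(d,open("d0.pkl","wb"))
print(ctrl.get_obs())
E
```

```text
pics
scene [[414.0, 0.0, 280.6], [0.0, 414.0, 208.8], [0.0, 0.0, 1.0]] [[-0.473, -0.759, 0.447, 1.018], [0.881, -0.409, 0.238, 0.233], [0.002, 0.506, 0.863, 1.014], [0.0, 0.0, 0.0, 1.0]] ['color', 'camera_matrix', 'cam_to_world']
side [[393.3, 0.0, 280.2], [0.0, 393.3, 210.6], [0.0, 0.0, 1.0]] [[0.854, 0.357, -0.379, 0.06], [-0.521, 0.597, -0.61, -0.748], [0.008, 0.718, 0.696, 0.859], [0.0, 0.0, 0.0, 1.0]] ['color', 'camera_matrix', 'cam_to_world']
{'clock': 0.1, 'joint_pos': array([ 8.27408084e+01,  2.05874593e+01,  6.40272262e-01, -1.77467577e-02,
       -7.01349050e+01, -1.65077654e+01]), 'qvel': array([-0.03892898,  0.03552207,  0.07656584,  0.09619809, -0.00287533,
       -0.01280723]), 'tau': array([-1.25321283e-03, -5.84164882e+01,  2.93748540e+01,  7.01544330e+00,
        1.01575674e-02, -5.06521997e-05]), 'tool_pos': array([0.271887  , 0.61739091, 0.24472436]), 'orientation': array([ 1.79916551e+02, -7.33182708e-03, -2.37729940e+01]), 'force': array([-0.37305303, -0.78413745,  0.19848759]), 'moment': array([-0.10681863,  0.02807919,  0.00361704]), 'gripper_force': 0.0, 'opening': 0.08765637020584438}
```

View pics/scene0.png

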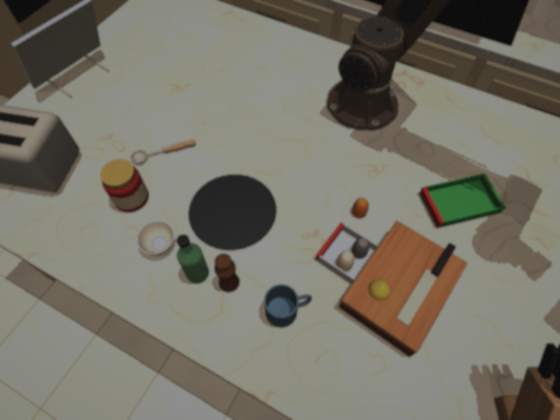

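View pics/side0.png

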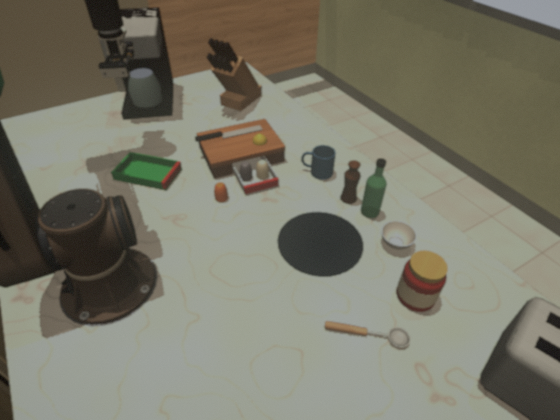

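The scene view shows two tray-shaped things. One is the aluminium tray with a red front wall at about (345,250), projecting from under the board and holding the grey (360,245) and cream (345,260) shakers. The other is a green tray with a red end at (462,200), which is a look-alike. The orange shaker at (361,207) is not meant either. The aluminium tray fits the description; the slate is at (233,211). I'll measure it and confirm in a crop.

```bash
cat > h.py <<'E'
import numpy as np,cv2
def ray(s,px,z):
    K=s["camera_matrix"];T=s["cam_to_world"]
    p=np.linalg.inv(K)@[px[0],px[1],1.];d=T[:3,:3]@[p[0],-p[1],-p[2]];o=T[:3,3]
    return (o+d*(z-o[2])/d[2])[:2]
def proj(s,P):
    T=s["cam_to_world"];c=T[:3,:3].T@(np.array(P)-T[:3,3]);c=s["camera_matrix"]@[c[0],-c[1],-c[2]];return c[:2]/c[2]
def red(s,roi):
    x0,y0,x1,y1=roi
    h=cv2.cvtColor(s["color"],cv2.COLOR_BGR2HSV);m=(((h[...,0]<6)|(h[...,0]>172))&(h[...,1]>150)&(h[...,2]>60)).astype(np.uint8)
    k=np.zeros_like(m);k[y0:y1,x0:x1]=m[y0:y1,x0:x1];return k
E
python3 - <<'E'
from h import *
import pickle
d=pickle.load(open("d0.pkl","rb"))
R={"scene":(305,215,350,265),"side":(235,170,285,200)}
SL={"scene":(233,211),"side":(320,243)}
for n,s in d.items():
    g=s["color"].max(2);m=(g<75).astype(np.uint8)
    N,l,st,c=cv2.connectedComponentsWithStats(m);i=l[SL[n][1],SL[n][0]]
    ct=max(cv2.findContours((l==i).astype(np.uint8),0,1)[0],key=len)
    w=np.array([ray(s,p,0) for p in cv2.convexHull(ct)[:,0].astype(float)],np.float32)
    print(n,"slate",cv2.minEnclosingCircle(w),cv2.fitEllipse(w))
    k=red(s,R[n]);ys,xs=np.nonzero(k);print(len(xs))
    w=np.array([ray(s,p,.034) for p in zip(xs.astype(float),ys.astype(float))],np.float32)
    print("red z34",cv2.minAreaRect(w),cv2.boxPoints(cv2.minAreaRect(w)).round(3).tolist())
    for nm,p in dict(oil={"scene":(193,270),"side":(372,212)},mill={"scene":(228,282),"side":(350,197)},mug={"scene":(281,318),"side":(322,172)},bowl={"scene":(156,247),"side":(398,243)},orange={"scene":(361,213),"side":(221,196)}).items(): print(nm,ray(s,p[n],.01).round(3))
s=d["scene"]
a=cv2.resize(s["color"][200:300,290:400],None,fx=5,fy=5,interpolation=2)
b=cv2.resize(d["side"]["color"][150:210,215:295],None,fx=5,fy=5,interpolation=2)
o=np.zeros((500,800,3),np.uint8)
o[:500,:550]=a;cv2.imwrite("pics/crop.png",np.hstack([cv2.resize(a,(440,400)),cv2.resize(b,(360,400))[:, :360]]))
E
```

```text
scene slate ((0.5607263445854187, -0.16516058146953583), 0.1226346418261528) ((0.5608716607093811, -0.16516666114330292), (0.24411940574645996, 0.24446973204612732), 29.872638702392578)
141
red z34 ((0.5337480902671814, 0.12231622636318207), (0.009737585671246052, 0.11836888641119003), 81.31475830078125) [[0.4749999940395355, 0.12600000202655792], [0.5920000076293945, 0.10899999737739563], [0.5929999947547913, 0.11800000071525574], [0.47600001096725464, 0.13600000739097595]]
oil [ 0.767 -0.156]
mill [ 0.752 -0.059]
mug [0.769 0.104]
bowl [ 0.759 -0.28 ]
orange [0.403 0.161]
side slate ((0.5592617988586426, -0.16367018222808838), 0.12126368284225464) ((0.5593675374984741, -0.1638798862695694), (0.2409403771162033, 0.2414935976266861), 20.259626388549805)
29
red z34 ((0.5217857360839844, 0.11761273443698883), (0.006595168262720108, 0.10141526162624359), 81.80366516113281) [[0.47099998593330383, 0.12200000137090683], [0.5720000267028809, 0.10700000077486038], [0.5720000267028809, 0.11400000005960464], [0.47200000286102295, 0.12800000607967377]]
oil [ 0.763 -0.155]
mill [ 0.748 -0.065]
mug [0.746 0.086]
bowl [ 0.743 -0.291]
orange [0.394 0.152]
```

View pics/crop.png

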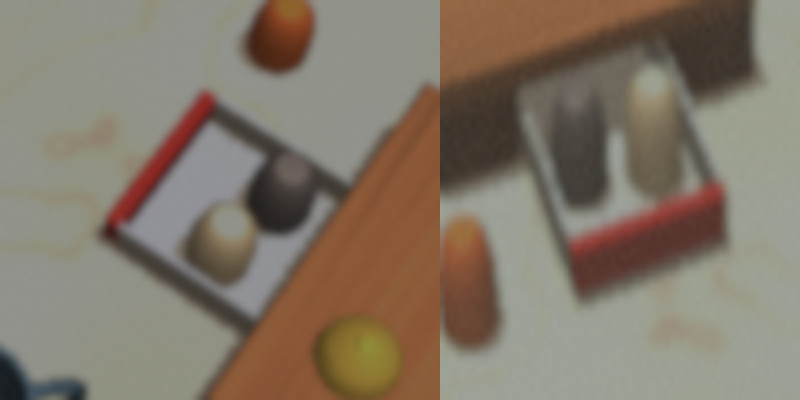

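The crop confirms it: an aluminium tray with a red wall, cream and grey shakers in it, and the orange one standing outside. The front wall's middle is about (0.5335, 0.1225), the tray yaw about 81.5°, and the slate centre (0.560, -0.1645). I'll move above the wall.

Request:
move_arm([
  [[30, 24, 4], [0, 0, -3], 0],
  [[70, 57, 10], [0, 0, -7], 0.2],
  [[105, 84, 15], [0, 0, -10], 0.5],
  [[138, 110, 20], [0, 0, -13], 0.7],
  [[170, 136, 25], [0, 0, -15.3], 0.7],
  [[202, 162, 30], [0, 0, -15.3], 0.7],
  [[234, 188, 35], [0, 0, -15.3], 0.7],
  [[266, 214, 40], [0, 0, -15.3], 0.7],
  [[298, 240, 40], [0, 0, -15.3], 0.7],
  [[330, 266, 40], [0, 0, -15.3], 0.7],
])

```text
clock: 0.93
tool_pos: [0.4612, 0.2503, 0.2051]
orientation: [180.0, 0.0, -8.4]
force: [1.7, 1.2, 0.1]
opening: 0.0333
gripper_force: 0.0
```

Request:
move_arm([
  [[21, 31, 0], [0, 0, 0], 0.7],
  [[42, 63, 0], [0, 0, 0], 0.7],
  [[63, 95, 0], [0, 0, 0], 0.7],
  [[80, 120, 0], [0, 0, 0], 0.7],
  [[83, 126, 0], [0, 0, 0], 0.7],
  [[83, 126, 0], [0, 0, 0], 0.7],
  [[83, 126, 0], [0, 0, 0], 0.7],
])

```text
clock: 1.52
tool_pos: [0.5245, 0.1152, 0.2053]
orientation: [180.0, 0.0, -8.6]
force: [-0.1, -0.6, 0.1]
opening: 0.0266
gripper_force: 0.0
```

```bash
python3 - <<'E'
from h import *
from plant import ctrl
s=ctrl.snapshot("wrist");cv2.imwrite("pics/w1.png",s["color"])
o=ctrl.get_obs();print(o["tool_pos"],o["orientation"],o["opening"])
print(s["cam_to_world"].round(3).tolist())
k=red(s,(0,0,560,420));N,l,st,c=cv2.connectedComponentsWithStats(k)
for i in range(1,N):
    if st[i,4]>80:
        ys,xs=np.nonzero(l==i)
        w=np.array([ray(s,p,.034) for p in zip(xs.astype(float),ys.astype(float))],np.float32)
        r=cv2.minAreaRect(w);print(st[i],r,cv2.boxPoints(r).round(4).tolist())
E
```

```text
[0.5244344  0.11580782 0.20542588] [ 1.79993712e+02  2.36104711e-02 -8.48749669e+00] 0.026307750468988655
[[-0.148, 0.943, 0.3, 0.607], [-0.989, -0.141, -0.045, 0.105], [0.0, -0.303, 0.953, 0.346], [0.0, 0.0, 0.0, 1.0]]
[ 266  118   14  136 1711] ((0.5276815891265869, 0.12387839704751968), (0.011171156540513039, 0.11946390569210052), 80.79159545898438) [[0.46779999136924744, 0.12790000438690186], [0.5856999754905701, 0.1088000014424324], [0.5874999761581421, 0.11980000138282776], [0.46959999203681946, 0.13899999856948853]]
```

View pics/w1.png

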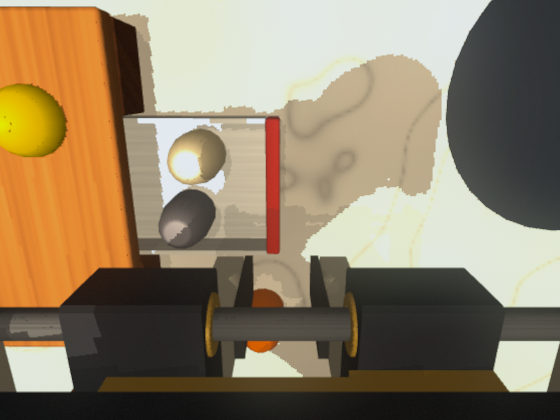

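Request:
move_arm([
  [[3, -6, 30], [0, 0, 0], 0.7],
  [[3, -6, 65], [0, 0, 0], 0.7],
  [[3, -6, 100], [0, 0, 0], 0.7],
  [[3, -6, 125], [0, 0, 0], 0.7],
  [[3, -6, 140], [0, 0, 0], 0.7],
  [[3, -6, 140], [0, 0, 0], 0.7],
])

```text
clock: 2.07
tool_pos: [0.526, 0.1212, 0.0622]
orientation: [179.8, 0.3, -8.4]
force: [-0.6, -0.4, 0.4]
opening: 0.0262
gripper_force: 0.0
```

```bash
python3 - <<'E'
from h import *
from plant import ctrl
s=ctrl.snapshot("wrist");cv2.imwrite("pics/w2.png",s["color"])
o=ctrl.get_obs();print(o["tool_pos"],o["orientation"],o["opening"])
k=red(s,(0,0,560,420));N,l,st,c=cv2.connectedComponentsWithStats(k)
for i in range(1,N):
    if st[i,4]>80:
        ys,xs=np.nonzero(l==i)
        w=np.array([ray(s,p,.034) for p in zip(xs.astype(float),ys.astype(float))],np.float32)
        r=cv2.minAreaRect(w);print(st[i],r)
E
```

```text
[0.52726058 0.12165195 0.06425632] [ 1.79861538e+02  1.60605419e-01 -8.36544583e+00] 0.02636089863269341
[ 266  142   26  166 3960] ((0.5448684692382812, 0.12137950956821442), (0.011489157564938068, 0.08464778959751129), 81.37540435791016)
[267 341  22  23 476] ((0.47546765208244324, 0.13212725520133972), (0.011207506991922855, 0.014292794279754162), 81.98088836669922)
```

View pics/w2.png

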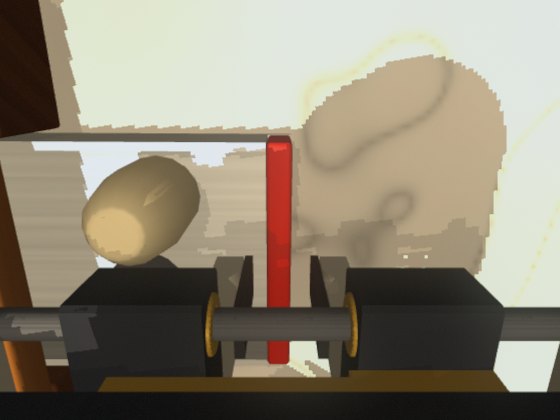

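The wall (columns 266–292) lies centred between the fingers (250–312), and the shakers are clear to the left. I'll descend and close.

Request:
move_arm([
  [[1, 0, 12], [0, 0, 0], 0.7],
  [[1, 0, 24], [0, 0, 0], 0.7],
  [[1, 0, 35], [0, 0, 0], 0.7],
  [[1, 0, 35], [0, 0, 0], 0.7],
  [[1, 0, 35], [0, 0, 0], 1],
  [[1, 0, 35], [0, 0, 0], 1],
  [[1, 0, 35], [0, 0, 0], 1],
  [[1, 0, 35], [0, 0, 0], 1],
  [[1, 0, 35], [0, 0, 0], 1],
])

```text
clock: 2.87
tool_pos: [0.5304, 0.1217, 0.032]
orientation: [-179.9, -0.1, -8.4]
force: [-1.3, 2.6, 6.8]
opening: 0.0118
gripper_force: 30.0
```

Request:
move_arm([
  [[0, 1, 0], [0, 0, 0], 1],
  [[0, 3, 0], [0, 0, 0], 1],
  [[0, 5, 0], [0, 0, 0], 1],
  [[0, 7, 0], [0, 0, 0], 1],
  [[0, 9, 0], [0, 0, 0], 1],
  [[0, 11, 0], [0, 0, 0], 1],
  [[0, 13, 0], [0, 0, 0], 1],
  [[0, 15, 0], [0, 0, 0], 1],
  [[0, 17, 0], [0, 0, 0], 1],
  [[0, 19, 0], [0, 0, 0], 1],
])

```text
clock: 3.7
tool_pos: [0.5292, 0.1048, 0.032]
orientation: [-179.7, -0.3, -8.4]
force: [-0.2, 7.2, 2.6]
opening: 0.0117
gripper_force: 30.0
```

Request:
move_arm([
  [[0, 3, 0], [0, 0, 0], 1],
  [[0, 7, 0], [0, 0, 0], 1],
  [[0, 11, 0], [0, 0, 0], 1],
  [[0, 16, 0], [0, 0, 0], 1],
  [[0, 21, 0], [0, 0, 0], 1],
  [[0, 26, 0], [0, 0, 0], 1],
  [[0, 31, 0], [0, 0, 0], 1],
  [[0, 36, 0], [0, 0, 0], 1],
  [[0, 40, 0], [0, 0, 0], 1],
  [[0, 42, 0], [0, 0, 0], 1],
])

```text
clock: 4.53
tool_pos: [0.5224, 0.0616, 0.032]
orientation: [-179.8, -0.2, -8.4]
force: [1.1, 6.0, 4.8]
opening: 0.0118
gripper_force: 30.0
```

Request:
move_arm([
  [[0, 3, 0], [0, 0, 0], 1],
  [[0, 7, 0], [0, 0, 0], 1],
  [[0, 11, 0], [0, 0, 0], 1],
  [[0, 16, 0], [0, 0, 0], 1],
  [[0, 21, 0], [0, 0, 0], 1],
  [[0, 26, 0], [0, 0, 0], 1],
  [[0, 31, 0], [0, 0, 0], 1],
  [[0, 36, 0], [0, 0, 0], 1],
  [[0, 40, 0], [0, 0, 0], 1],
  [[0, 42, 0], [0, 0, 0], 1],
])

```text
clock: 5.37
tool_pos: [0.5163, 0.02, 0.032]
orientation: [-179.9, -0.2, -8.4]
force: [0.7, 6.2, 5.0]
opening: 0.0119
gripper_force: 30.0
```

```bash
python3 - <<'E'
from h import *
from plant import ctrl
s=ctrl.snapshot("scene");a=s["color"][150:330,180:450];cv2.imwrite("pics/s1.png",cv2.resize(a,None,fx=2.9,fy=2.9,interpolation=2))
o=ctrl.get_obs();print(o["tool_pos"],o["orientation"],o["force"])
E
```

```text
[0.51629466 0.01970001 0.03200231] [-179.87281924   -0.21944162   -8.44465143] [1.45365256 2.42478153 5.16956211]
```

View pics/s1.png

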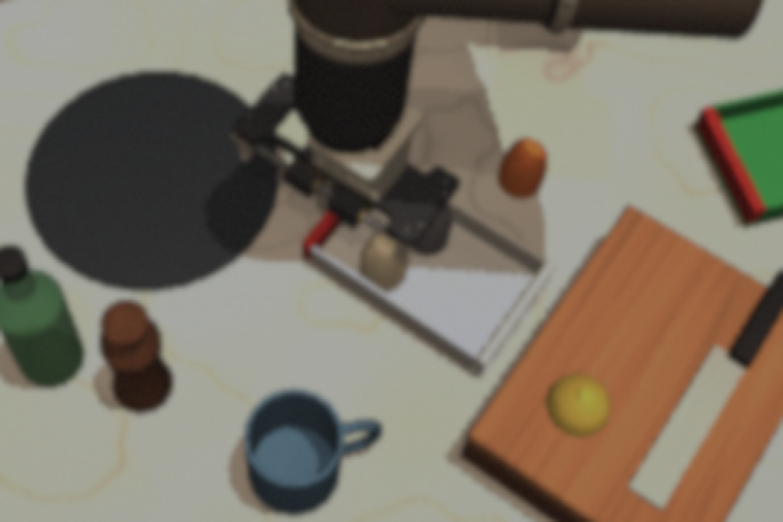

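The tray is right out of the bay with the cream and grey shakers standing, at (383,260) and (430,235) in the crop. Next I'll drag it to the slate, turning gently.

Request:
move_arm([
  [[1, 3, 0], [0, 0, -0.6], 1],
  [[3, 8, 0], [0, 0, -1.6], 1],
  [[5, 15, 0], [0, 0, -2.8], 1],
  [[8, 23, 0], [0, 0, -4.2], 1],
  [[11, 32, 0], [0, 0, -5.8], 1],
  [[14, 41, 0], [0, 0, -7.4], 1],
  [[17, 50, 0], [0, 0, -9], 1],
  [[20, 58, 0], [0, 0, -10.4], 1],
  [[22, 64, 0], [0, 0, -11.4], 1],
  [[23, 67, 0], [0, 0, -12], 1],
])

```text
clock: 6.25
tool_pos: [0.5291, -0.0502, 0.032]
orientation: [-179.9, -0.2, 3.6]
force: [0.0, 8.4, 8.4]
opening: 0.0113
gripper_force: 30.0
```

Request:
move_arm([
  [[0, 3, 0], [0, 0, 0], 1],
  [[1, 8, 0], [0, 0, 0], 1],
  [[2, 15, 0], [0, 0, 0], 1],
  [[3, 24, 0], [0, 0, 0], 1],
  [[4, 33, 0], [0, 0, 0], 1],
  [[5, 42, 0], [0, 0, 0], 1],
  [[6, 51, 0], [0, 0, 0], 1],
  [[7, 60, 0], [0, 0, 0], 1],
  [[8, 67, 0], [0, 0, 0], 1],
  [[8, 70, 0], [0, 0, 0], 1],
])

```text
clock: 7.08
tool_pos: [0.541, -0.1198, 0.032]
orientation: [-180.0, -0.2, 3.5]
force: [-0.3, 7.8, 10.8]
opening: 0.0119
gripper_force: 30.0
```

Request:
move_arm([
  [[0, 3, 0], [0, 0, 0], 1],
  [[1, 8, 0], [0, 0, 0], 1],
  [[2, 15, 0], [0, 0, 0], 1],
  [[3, 24, 0], [0, 0, 0], 1],
  [[4, 33, 0], [0, 0, 0], 1],
  [[5, 42, 0], [0, 0, 0], 1],
  [[6, 51, 0], [0, 0, 0], 1],
  [[7, 60, 0], [0, 0, 0], 1],
  [[8, 67, 0], [0, 0, 0], 1],
  [[8, 70, 0], [0, 0, 0], 1],
])

```text
clock: 7.92
tool_pos: [0.553, -0.1893, 0.032]
orientation: [-180.0, -0.1, 3.5]
force: [-1.1, 9.2, 11.1]
opening: 0.012
gripper_force: 30.0
```

Request:
move_arm([
  [[1, 3, 0], [0, 0, 0], 1],
  [[1, 8, 0], [0, 0, 0], 1],
  [[2, 15, 0], [0, 0, 0], 1],
  [[3, 24, 0], [0, 0, 0], 1],
  [[4, 33, 0], [0, 0, 0], 1],
  [[5, 42, 0], [0, 0, 0], 1],
  [[6, 51, 0], [0, 0, 0], 1],
  [[7, 59, 0], [0, 0, 0], 1],
  [[8, 65, 0], [0, 0, 0], 1],
  [[8, 68, 0], [0, 0, 0], 1],
])

```text
clock: 8.75
tool_pos: [0.5648, -0.2566, 0.032]
orientation: [-180.0, -0.1, 3.5]
force: [-0.5, 9.6, 10.9]
opening: 0.0118
gripper_force: 30.0
```

Request:
move_arm([
  [[0, 0, 0], [0, 0, 0], 1],
  [[0, 0, 0], [0, 0, 0], 0.9],
  [[0, 0, 0], [0, 0, 0], 0.8],
  [[0, 0, 0], [0, 0, 0], 0.72],
  [[0, 0, 0], [0, 0, 0], 0.72],
  [[0, 0, 0], [0, 0, 0], 0.72],
  [[0, 0, 0], [0, 0, 0], 0.72],
])

```text
clock: 9.33
tool_pos: [0.5637, -0.2568, 0.0304]
orientation: [-180.0, 0.0, 3.5]
force: [0.7, 0.3, 0.6]
opening: 0.0244
gripper_force: 0.0
```

Request:
move_arm([
  [[0, 0, -5], [0, 0, 0], 0.72],
  [[0, 0, -15], [0, 0, 0], 0.72],
  [[0, 0, -30], [0, 0, 0], 0.72],
  [[0, 0, -50], [0, 0, 0], 0.72],
  [[0, 0, -75], [0, 0, 0], 0.72],
  [[0, 0, -105], [0, 0, 0], 0.72],
  [[0, 0, -135], [0, 0, 0], 0.72],
  [[0, 0, -165], [0, 0, 0], 0.72],
  [[0, 0, -190], [0, 0, 0], 0.72],
  [[0, 0, -190], [0, 0, 0], 0.72],
])

```text
clock: 10.17
tool_pos: [0.5665, -0.2577, 0.2282]
orientation: [179.8, -0.5, 3.6]
force: [1.3, -0.2, 0.7]
opening: 0.0247
gripper_force: 0.0
```

```bash
python3 - <<'E'
from h import *
from plant import ctrl
s=ctrl.snapshot("wrist");s2=ctrl.snapshot("side")
cv2.imwrite("pics/end.png",np.hstack([cv2.resize(s["color"],(400,300)),cv2.resize(s2["color"][150:315,230:450],(400,300))]))
o=ctrl.get_obs();print(o["tool_pos"],o["orientation"],o["force"],o["opening"])
k=red(s,(0,0,560,420));N,l,st,c=cv2.connectedComponentsWithStats(k)
for i in range(1,N):
    if st[i,4]>80:
        ys,xs=np.nonzero(l==i)
        w=np.array([ray(s,p,.034) for p in zip(xs.astype(float),ys.astype(float))],np.float32)
        r=cv2.minAreaRect(w);print(st[i],r,cv2.boxPoints(r).round(3).tolist())
E
```

```text
[ 0.56450266 -0.25678565  0.22291952] [179.96517778  -0.2051324    3.53204694] [ 0.176682   -0.08096875 -0.96400309] 0.024606976169449665
[ 467   11   93  149 4889] ((0.6587955355644226, -0.4502199590206146), (0.12187300622463226, 0.07659591734409332), 14.60383415222168) [[0.5899999737739563, -0.42899999022483826], [0.609000027179718, -0.503000020980835], [0.7269999980926514, -0.47200000286102295], [0.7080000042915344, -0.39800000190734863]]
[ 273  125   14  127 1541] ((0.5627655982971191, -0.2559266686439514), (0.1197400614619255, 0.01147440169006586), 3.752767562866211) [[0.503000020980835, -0.2540000081062317], [0.503000020980835, -0.26600000262260437], [0.6230000257492065, -0.257999986410141], [0.621999979019165, -0.2460000067949295]]
```

View pics/end.png

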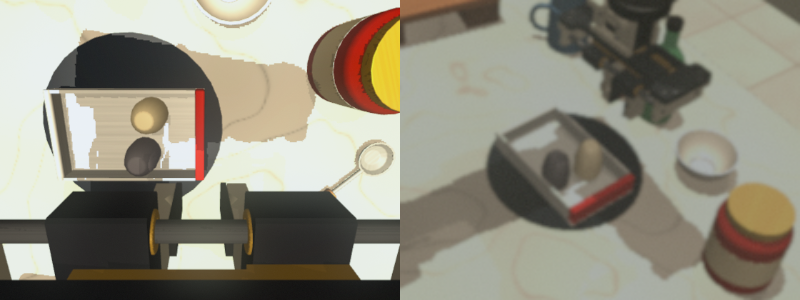

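The tray lies flat on the slate, red wall at column ~200 in the left half, both shakers standing. Its centre is about (0.557, -0.162), some 5 mm from the slate's centre, and the gripper is clear.

```bash
python3 -c "
from plant import ctrl
print(ctrl.close_job())"
```

```text
the job is handed in; nothing more can be done
None
```

I pulled the seasoning tray out of the bay and set it flat on the slate, about 5 mm off-centre by my measurement, with both shakers standing and the arm clear of the bystanders; the job is handed in, and no verdict came back.

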